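# Strip the rotor hub stack and lay its parts out

## Task

The loosened rotor hub is stacked on its post: take it apart from the top down and set each part, the same way up as it is now, in the middle of its own place. The hex lock nut goes in the round steel parts dish, the spacer collar in the wire wash basket, the brass washer on the granite flat, and the rotor lid on the black rubber ring. Set the parts down rather than dropping them, and leave the drift punch and the swing bucket where they are.

Things in the scene. Friction and masses are not known exactly. Their poses are not given: they have to be found in the camera images.
- nut: Dark hexagonal steel lock nut, top of the stack: 24 mm across flats, 27.7 mm across corners, 12 mm high, smooth 18 mm bore, 40 g. Already unscrewed: it only rests on the collar. The fixed post stands inside all four parts, so raise each straight up until it is clear. Origin: centre of its underside; z up; flats face its +y, its -y and every 60 degrees from there.
- collar: Bright steel spacer collar, a plain round ring, second in the stack, under the nut: 36 mm outside diameter, 18 mm bore, 14 mm high, about 80 g. Origin: centre of its underside; z up.
- washer: Brass hub washer, third in the stack, under the collar and on the lid's boss: 50 mm outside diameter, 18 mm bore, 7 mm thick, about 90 g. Origin: centre of its underside; z up.
- lid: Pitted aluminium rotor lid, bottom of the stack: flat disc, 150 mm across, 5 mm thick (8 mm at its rim), with a round central boss to lift it by: 58 mm diameter, top 24 mm above the underside; 18 mm bore; 0.3 to 0.45 kg. Starts 14 mm above the bench on a fixed iron foot 96 mm across, whose post (12 mm thick, top 64 mm above the bench) runs up inside all parts. Origin: centre of underside; z up.
- dish: Place of the nut: round stainless parts dish, 130 mm across the rim and 28 mm high, with flaring 3 mm walls; inner floor about 102 mm across, 6 mm above the bench, a dark disc (the magnet pad, which has no pull here) in its middle. Fixed to the bench. Origin: centre of its underside on the bench; z up.
- basket: Place of the collar: square wire wash basket, 120 mm by 120 mm and 42 mm high outside (top of the rim wire 43 mm), 112 mm by 112 mm inside, mesh floor 6 mm above the bench. Fixed to the bench. Origin: centre of its underside on the bench; x and y along its sides, z up.
- flat: Place of the washer: square dark granite flat (small surface plate), 110 mm by 110 mm, 25 mm high, smooth plain top. Fixed to the bench. Origin: centre of its underside on the bench; x and y along its sides, z up.
- lid_ring: Place of the lid: black rubber ring lying on the bench, 110 mm outside and 70 mm inside diameter, 20 mm high. Fixed to the bench. The lid lies on its top and overhangs it all round. Origin: centre of its underside on the bench; z up.
- punch: Bystander: steel drift punch lying on the bench, 150 mm long, shank 14 mm thick and tip 8 mm thick. Not to be moved. Origin: on the bench under the middle of its length; x along it, towards the tip.
- bucket: Bystander: aluminium swing bucket standing upright and open at the top, 66 mm across and 84 mm high, with two round blue plastic trunnion caps, one on each side (82 mm over the caps, 60 mm above the bench). Not to be moved or tipped. Origin: centre of its underside; y through the caps, z up.
Not all that is in view belongs to the job. What is meant by the collar is not green, and is the larger of those in its own colour.

How it is judged (in metres and radians):
On the way, in this order (a step that is already met when the one before it is completed fails the run):
1. the hex lock nut lies flat in the middle of the steel dish, let go (horizontal distance between nut and dish below 0.015 m and z of nut in the frame of dish between 0.003 and 0.009 m and angle between nut's own z axis and vertical below 0.08 rad and contact force between the fingers and nut below 0.05 N and linear speed of nut below 0.02 m/s), for 0.2 s.
2. the spacer collar stands flat in the middle of the wire basket, let go (horizontal distance between collar and basket below 0.015 m and z of collar in the frame of basket between 0.003 and 0.009 m and angle between collar's own z axis and vertical below 0.08 rad and contact force between the fingers and collar below 0.05 N and linear speed of collar below 0.02 m/s), for 0.2 s.
3. the brass washer lies flat in the middle of the granite flat, let go (horizontal distance between washer and flat below 0.015 m and z of washer in the frame of flat between 0.022 and 0.028 m and angle between washer's own z axis and vertical below 0.08 rad and contact force between the fingers and washer below 0.05 N and linear speed of washer below 0.02 m/s), for 0.2 s.
4. the rotor lid lies level and centred on the rubber ring, let go (horizontal distance between lid and lid_ring below 0.012 m and z of lid in the frame of lid_ring between 0.017 and 0.023 m and angle between lid's own z axis and vertical below 0.08 rad and contact force between the fingers and lid below 0.05 N and linear speed of lid below 0.02 m/s), for 0.2 s.
At the end, for the whole second after the job is handed in: Nut in the dish, collar in the basket, washer on the flat, each within 15 mm of the middle of its place; lid within 12 mm of the middle of the rubber ring. Each lies flat (0.08 rad) on its place (height within 3 mm), same way up as at the start, released and at rest (all of step 1 and all of step 2 and all of step 3 and all of step 4); the robot touches nothing.
It fails at once if a part is dropped: it moves faster than 0.7 m/s (a fall of about 25 mm) while the fingers do not touch it ((contact force between the fingers and nut below 0.05 N and linear speed of nut above 0.7 m/s) or (contact force between the fingers and collar below 0.05 N and linear speed of collar above 0.7 m/s) or (contact force between the fingers and washer below 0.05 N and linear speed of washer above 0.7 m/s) or (contact force between the fingers and lid below 0.05 N and linear speed of lid above 0.7 m/s)).
It fails at once if the drift punch is moved by more than 20 mm (distance of punch from where it was at the start of the episode above 0.02 m).
It fails at once if the swing bucket is moved by more than 20 mm (distance of bucket from where it was at the start of the episode above 0.02 m).
It also fails if it takes over 115 s, if anything falls off the work surface, if the arm or the gripper's body presses on something with over 40 N, if the wrist force passes 120 N, or if a joint passes its speed limit or range.

## Robot

A 6-joint arm with a two-finger parallel gripper is mounted at the origin on the work surface. World frame = base frame: x ahead of the robot, y to its left, z up, the work surface at z = 0. Lengths are in mm, angles in degrees, forces in N, time in s.
With the tool pointing down it reaches from about 275 to 850 mm from the base axis. Payload 19 kg.
Tool frame: the origin (TCP) lies midway between the tips of the shut fingers; the grasp point (between the pads) lies 19 mm behind it (ctrl.tcp_to_grasp is the z of the grasp point in the tool frame, in mm); z points along the fingers, y is the line along which they close (so a half turn about z gives the same grasp; the last joint's range is limited). The gripper opens to 85 mm and grips with 20 to 120 N. Pads are 22 mm wide; open, the fingers measure 114 mm over their backs; the gripper's body (76 mm by 85 mm) begins 54 mm behind the grasp point. The pads swing forward as they close: fully open they stand 13 mm farther back than shut.
Start: joints at [63.656, 8.623, 82.357, -0, 89.026, -7.678], TCP at [184.042, 544.719, 231.267] pointing down, gripper open.
Joint ranges: [-160.23, 160.23], [-39.13, 120.54], [6.94, 153.29], [-79.49, 259.48], [9.18, 160.14], [-161.06, 161.06]. Speed limits (degrees/s): [108.29, 108.29, 127.2, 172.46, 172.46, 172.46].

## Interface

Orientations are given as [roll, pitch, yaw] about the fixed x, y, z axes, in that order (R = Rz(yaw) Ry(pitch) Rx(roll)).
In Python, from station import ctrl gives the robot as it stands.
- The arm moves only by the shell command python3 -m jog 'ROWS' [FORCE]. ROWS is a JSON list of rows, 1 to 8 of them, each of 7 numbers: a rotation vector rx, ry, rz in degrees, then dx, dy, dz in mm, then the finger opening in mm; each row is the pose to reach, as a shift and turn from the pose commanded when the command began, along the tool's axes at that moment; what a row does not reach only later rows make up. A row lasts 1/10 s, in which the tool goes at most 50 mm and 8.59 degrees, less where a joint would pass 70% of its speed; a pose out of reach is approached as far as the arm can. The fingers move at their own pace and stop on an object; FORCE is the grip in N (left out, the last holds). Time passes only in rows, so rows that do not move let the fingers close. It prints the time, the measured TCP pose, the force, the opening and the grip force at its end.
- ctrl.get_obs(): the state, without advancing time (a new reading comes with each control period).
- ctrl.snapshot(name): name is "side" or "top" or "wrist"; returns (picture, depth): 480x640x3 uint8, blue, green, red; 480x640 float32, mm along the optical axis (not along the pixel's ray), 0 where there is no reading.
- ctrl.camera_info(name): a dict with "fx", "fy", "cx", "cy" (pixels), "k1" (the pictures are not rectified: a ray, as slopes to the right and down, at radius r is drawn at 1 + k1 r^2 times it, then the intrinsics apply), "eye" and "attitude" of the camera in the world; the wrist camera has in their place "tool_from_camera" (4x4, takes a point from camera to tool coordinates, whose origin is the TCP and whose axes are the flange's). Camera axes: x right, y up, looking along -z (the intrinsics and any distortion apply to the point x, -y, -z); pixel columns grow to the right and rows downward; lengths in mm; the calibration is good to about 2 mm. A picture is of the moment at which its call begins: read the wrist's pose just before it. camera_info takes no time and is no camera call.
- ctrl.job_done(): hands the job in; it is judged then, once.
Trained networks look in the newest picture that a camera, given by its name, has taken for a name from the list of things; names that differ only in an ending like _2 or _b are one class to them, and where a whole thing is asked for, a point or a joint stands for the part that bears it (a point fixed in the world has none). Each returns a list of dicts, best first, with "score" (0 to 1); they miss things now and then, are a little off and sometimes report something else, mostly with a low value. They report only what shows in the picture. A call takes as long as a camera call. They do not tell look-alikes from the thing itself.
- ctrl.find_in(query, camera): "at" ([row, column] in pixels, amid what is visible of it).
- ctrl.regions_of(query, camera): "region" (480x640 bool, what is visible of it) and "at" ([row, column] in pixels, amid what is visible of it).
The state is a dict: "t": time; "q": joint angles; "qvel": joint speeds; "effort": joint torques, N m; "tool_pos": TCP position; "eef_rot": TCP orientation; "wrist_force": force on the tool from outside, world axes, zero at the start; "moment": the same for the moment, N m; "grip_width": finger opening in mm; "gripper_force": force on a finger pad.
Only numpy, scipy, OpenCV 4.12 (cv2) and the standard library are available. Lean on these libraries where they do the work, as an engineer would, in place of code of your own. Each camera call takes 0.05 s, during which the arm holds its last target. There are 200 camera calls.

## Working session

There is one attempt and no reset: what is moved stays moved. The work goes in short steps, Python scripts to look and compute and a shell command to move; the robot and the scene stay as the last step left them, time stands still between calls to the robot, and variables do not carry over. Pictures are saved under pics/ and viewed, at most 14 in all, crops included, and the job is handed in when it is done.

```bash
ls; mkdir -p pics; cat > h.py <<'E'
import numpy as np, cv2
from scipy.spatial.transform import Rotation as R
from station import ctrl
def pose():
    o=ctrl.get_obs(); return np.array(o["tool_pos"]),R.from_euler('xyz',o["eef_rot"],degrees=True)
def camT(n):
    c=ctrl.camera_info(n)
    if n=="wrist":
        p,r=pose();T=np.eye(4);T[:3,:3]=r.as_matrix();T[:3,3]=p
        return c,T@np.array(c["tool_from_camera"])
    T=np.eye(4);a=np.array(c["attitude"],float)
    T[:3,:3]=a if a.shape==(3,3) else R.from_euler('xyz',a,degrees=True).as_matrix()
    T[:3,3]=c["eye"];return c,T
def cloud(n,depth,T=None):
    c,T0=camT(n);T=T0 if T is None else T
    v,u=np.mgrid[:480,:640]
    K=np.array([[c["fx"],0,c["cx"]],[0,c["fy"],c["cy"]],[0,0,1.]])
    s=cv2.undistortPoints(np.stack([u,v],-1).reshape(-1,1,2).astype(np.float64),K,np.array([c["k1"],0,0,0,0.])).reshape(480,640,2)
    P=np.stack([s[...,0]*depth,-s[...,1]*depth,-depth],-1)
    return P@T[:3,:3].T+T[:3,3]
E
python3 - <<'E'
from h import *
print(ctrl.get_obs()); print(ctrl.camera_info("top")); print(ctrl.camera_info("wrist")); print(ctrl.tcp_to_grasp)
for n in ["top","side"]:
    im,d=ctrl.snapshot(n); cv2.imwrite(f"pics/{n}0.png",im); W=cloud(n,d); np.save(f"{n}0.npy",W)
    for q in ["nut","collar","washer","lid","dish","basket","flat","lid_ring","punch","bucket"]:
        for f in ctrl.regions_of(q,n)[:4]:
            m=f["region"]&(d>0); w=W[m]
            print(n,q,round(f["score"],2),np.round(f["at"]),m.sum(),np.median(w,0).round(), ((w.max(0)+w.min(0))/2).round(), np.percentile(w[:,2],95).round(1))
E
```

```text
pics
{'t': 0.0, 'q': array([ 6.36564879e+01,  8.65068659e+00,  8.23919093e+01,  1.29655565e-03,
        8.90258987e+01, -7.67669792e+00]), 'qvel': array([-0.01724265,  0.06965262,  0.00377299,  0.00183611,  0.04573973,
        0.00739268]), 'effort': array([ 9.66612424e-04, -7.13031220e+01, -5.70879328e+01, -2.84114758e-04,
        8.72532633e-03, -1.95540842e-06]), 'tool_pos': array([183.93360179, 544.53704352, 230.68761087]), 'eef_rot': array([-1.79932292e+02, -1.04344381e-02,  1.61333157e+02]), 'wrist_force': array([ 0.32294526, -0.31416667, -0.8701223 ]), 'moment': array([ 0.02676534, -0.00169709,  0.0078803 ]), 'gripper_force': 0.0, 'grip_width': 85.65114065816353}
{'fx': 461.858483852958, 'fy': 461.858483852958, 'cx': 325.0409457846901, 'cy': 233.97369204370193, 'k1': -0.08916530675108636, 'eye': array([ 416.54111111,  -24.30642789, 1013.79985934]), 'attitude': array([  6.08850221,   0.27833448, -90.36512754])}
{'fx': 386.39732046423296, 'fy': 386.39732046423296, 'cx': 314.66043227326156, 'cy': 238.9597482848276, 'k1': -0.06817421359037985, 'tool_from_camera': array([[ 5.451005
[... 1678 characters left out ...]
[440.  39.  22.] 42.2
side lid 0.78 [352. 295.] 3634 [ 490. -295.   20.] [ 488. -261.   34.] 33.9
side dish 0.57 [287. 391.] 2312 [ 678. -106.    8.] [ 677. -103.   15.] 27.7
side basket 0.78 [256. 272.] 2330 [437.  20.   6.] [441.  49.  21.] 42.5
side flat 0.88 [235. 371.] 1537 [674.  84.  24.] [678. 128.  13.] 26.9
side lid_ring 0.91 [200. 288.] 813 [469. 245.  18.] [471. 259.  10.] 21.8
side lid_ring 0.39 [351. 294.] 3640 [ 490. -295.   20.] [ 489. -267.   21.] 33.3
side punch 0.58 [376. 427.] 659 [ 708. -351.   11.] [ 703. -347.    8.] 15.0
side bucket 0.71 [177. 370.] 810 [685. 314.  58.] [702. 429.  42.] 83.3
side bucket 0.33 [340. 290.] 216 [ 489. -292.   44.] [ 490. -283.   43.] 46.7
```

View pics/top0.png

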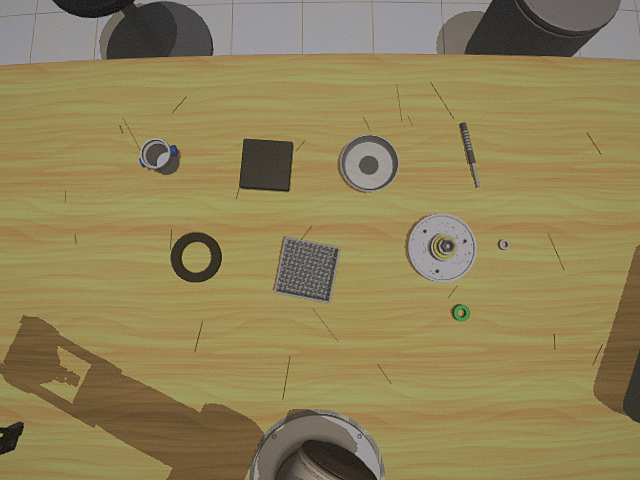

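```bash
python3 -c "
import cv2
im=cv2.imread('pics/side0.png');cv2.imwrite('pics/side0c.png',cv2.resize(im[290:440,180:480],None,fx=2.6,fy=2.6,interpolation=2))"
```

```text
(no output)
```

View pics/side0c.png

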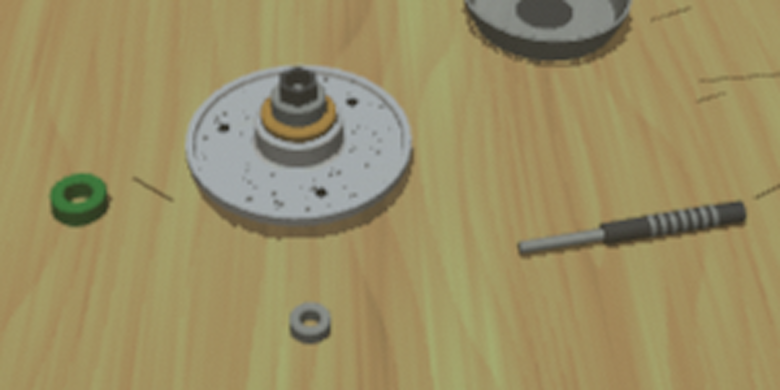

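The top view shows the stack at about (245,440). The green ring at (312,461) and the small grey ring at (244,503) are decoys. The dish is at (163,368), the basket at (269,307), the flat at (165,267), the rubber ring at (257,196), the punch at (155,470) and the bucket at (154,157). The side crop shows nut, collar, washer and lid stacked in that order. I'm moving above the stack.

```bash
cat > to.py <<'E'
import sys
from h import *
# to.py x y z yaw : tool-axes shift (mm) and rz (deg) from the measured pose
def to(x,y,z,yaw):
    p,r=pose(); d=r.inv().apply(np.array([x,y,z])-p)
    t=R.from_euler('xyz',[180,0,yaw],degrees=True)
    print("pos",p.round(1),r.as_euler('xyz',degrees=True).round(2),"shift",d.round(1),"rot",(r.inv()*t).as_rotvec(degrees=True).round(2))
if __name__=="__main__": to(*map(float,sys.argv[1:]))
E
python3 to.py 490 -273 230 61
```

```text
pos [184.  544.7 231.3] [-179.99   -0.    161.33] shift [-551.6 -676.8    1.3] rot [-1.0000e-02  0.0000e+00  1.0033e+02]
```

```bash
r="[0,0,60,-240,-294,0,85]"; python3 -m jog '[[0,0,8,-25,-31,0,85],[0,0,16,-50,-62,0,85],[0,0,24,-80,-98,0,85],[0,0,32,-110,-135,0,85],[0,0,40,-140,-172,0,85],[0,0,48,-170,-209,0,85],[0,0,56,-200,-246,0,85],[0,0,60,-230,-283,0,85]]' 40; python3 to.py 490 -273 230 61
```

```text
t: 1.9
tool_pos: [311.4, 201.3, 231.5]
eef_rot: [179.9, -0.0, 101.0]
wrist_force: [1.3, 0.6, 0.5]
grip_width: 84.8
gripper_force: 0.0
pos [311.4 201.3 231.5] [179.95  -0.   101.04] shift [-499.7   84.4    1.6] rot [ 5.000e-02 -2.000e-02  4.004e+01]
```

```bash
python3 -m jog '[[0,0,8,-45,8,0,60],[0,0,16,-90,15,0,60],[0,0,24,-135,23,0,60],[0,0,32,-180,30,0,60],[0,0,40,-225,38,0,60],[0,0,40,-270,46,0,60],[0,0,40,-315,53,0,60],[0,0,40,-360,61,0,60]]'; python3 to.py 490 -273 175 61
```

```text
t: 2.7
tool_pos: [442.1, -140.1, 231.5]
eef_rot: [180.0, 0.0, 61.3]
wrist_force: [0.8, 0.5, 0.2]
grip_width: 60.1
gripper_force: 0.0
pos [ 442.1 -140.1  231.5] [179.96   0.    61.3 ] shift [-93.6 105.8  56.6] rot [0.04 0.   0.3 ]
```

```bash
python3 - <<'E'
from h import *
W=np.load("top0.npy"); Ws=np.load("side0.npy")
# refine places by geometry
def circ(P):
    A=np.c_[2*P,np.ones(len(P))];s=np.linalg.lstsq(A,(P**2).sum(1),rcond=None)[0];return s[:2].round(1),np.sqrt(s[2]+s[0]**2+s[1]**2).round(1)
for nm,X in [("top",W),("side",Ws)]:
    X=X.reshape(-1,3)
    for q,c,rad,zl,zh in [("dish",(679,-119),80,22,35),("ring",(474,262),75,15,26),("basket",(445,21),90,36,50),("flat",(677,109),85,19,32),("lid",(490,-272),90,19,27)]:
        m=(np.hypot(X[:,0]-c[0],X[:,1]-c[1])<rad)&(X[:,2]>zl)&(X[:,2]<zh); P=X[m,:2].astype(np.float32)
        print(nm,q,m.sum(),cv2.minEnclosingCircle(P),cv2.minAreaRect(P),X[m,2].mean().round(1),circ(P.astype(float)))
E
```

```text
top dish 401 ((678.965576171875, -117.5074462890625), 65.3683090209961) ((679.12255859375, -118.78750610351562), (125.60848999023438, 129.3660125732422), 89.29792785644531) 26.6 (array([ 678.3, -117.7]), np.float64(62.2))
top ring 1205 ((475.62353515625, 263.4743957519531), 55.12777328491211) ((475.6137390136719, 262.875244140625), (108.45930480957031, 108.28661346435547), 63.769264221191406) 20.0 (array([475.5, 262.8]), np.float64(45.8))
top basket 423 ((445.93695068359375, 17.368457794189453), 83.14154815673828) ((446.44464111328125, 17.43158721923828), (119.97200775146484, 120.44751739501953), 78.90508270263672) 42.5 (array([446.2,  17.5]), np.float64(67.0))
top flat 2464 ((677.7288818359375, 109.10884857177734), 76.23493194580078) ((678.1009521484375, 109.33056640625), (111.25192260742188, 111.43826293945312), 85.6558609008789) 25.0 (array([677.1, 109. ]), np.float64(45.3))
top lid 1669 ((492.35723876953125, -273.06988525390625), 75.56196594238281) ((491.1827392578125, -272.95623779296875), (148.1812744140625, 147.49020385742188), 44.447113037109375) 20.8 (array([ 491.7, -273.7])
[... 450 characters left out ...]
9]), np.float64(46.1))
side basket 339 ((442.8158874511719, 16.86958885192871), 84.50341033935547) ((442.1794738769531, 16.62857437133789), (125.09850311279297, 120.53141784667969), 78.92662811279297) 41.8 (array([442.7,  15.1]), np.float64(66.9))
side flat 1204 ((676.0848388671875, 107.24848937988281), 76.49455261230469) ((675.6856079101562, 109.73482513427734), (119.37744903564453, 109.33316802978516), 85.35334014892578) 24.7 (array([674.7, 103.3]), np.float64(45.8))
side lid 2186 ((489.67523193359375, -274.7070007324219), 77.35066986083984) ((489.2608642578125, -275.9841003417969), (150.77223205566406, 148.7177276611328), 86.77228546142578) 20.8 (array([ 489.2, -274.4]), np.float64(59.8))
```

```bash
python3 -m jog '[[0,0,0,-25,27,15,60],[0,0,0,-50,55,30,60],[0,0,0,-75,82,45,60],[0,0,0,-94,107,57,60],[0,0,0,-94,107,57,60],[0,0,0,-94,107,57,60]]'; python3 - <<'E'
from h import *
c,T=camT("wrist"); im,d=ctrl.snapshot("wrist"); W=cloud("wrist",d,T); np.save("w1.npy",W); cv2.imwrite("pics/w1.png",im)
print(pose()[0].round(1))
for q in ["nut","collar","washer","lid"]:
    for f in ctrl.regions_of(q,"wrist")[:2]:
        m=f["region"]&(d>0); w=W[m]; m2=w[:,2]>np.percentile(w[:,2],90)-3
        P=w[m2,:2].astype(np.float32); print(q,round(f["score"],2),np.round(f["at"]),m.sum(),cv2.minAreaRect(P),cv2.minEnclosingCircle(P),w[m2,2].mean().round(1))
E
```

```text
t: 3.3
tool_pos: [490.5, -272.0, 173.8]
eef_rot: [-179.9, -0.0, 61.3]
wrist_force: [-0.4, 0.7, -0.2]
grip_width: 60.2
gripper_force: 0.0
[ 490.6 -271.5  174.4]
nut 0.64 [247. 319.] 889 ((490.54443359375, -275.0848693847656), (24.040237426757812, 27.482954025268555), 4.081865310668945) ((490.7227783203125, -275.0545349121094), 13.767909049987793) 72.0
collar 0.67 [219. 315.] 928 ((491.3280334472656, -272.9075622558594), (31.185176849365234, 35.10240173339844), 64.3546142578125) ((490.620361328125, -275.06536865234375), 17.942262649536133) 60.0
collar 0.5 [322. 187.] 160 ((394.2220458984375, -274.9755554199219), (134.6117706298828, 5.770015239715576), 27.888051986694336) ((394.9090576171875, -276.2737731933594), 67.32088470458984) 17.1
washer 0.95 [207. 313.] 1323 ((490.6149597167969, -274.19915771484375), (48.350059509277344, 49.584068298339844), 78.74042510986328) ((490.57916259765625, -275.1410827636719), 25.124155044555664) 46.2
washer 0.3 [220. 318.] 1050 ((491.11297607421875, -273.4151916503906), (32.28672409057617, 34.988075256347656), 62.807640075683594) ((490.373291015625, -275.05572509765625), 18.041152954101562) 60.1
lid 0.67 [194. 319.] 23966 ((490.7632141113281, -275.7359313964844), (148.64642333984375, 149.03192138671875), 61.37004852294922) ((490.393310546875, -275.5849304199219), 75.1658706665039) 23.1
```

View pics/w1.png

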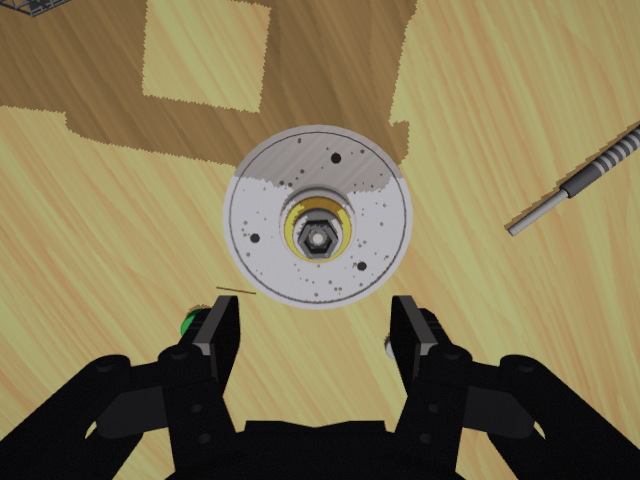

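The nut is at about (238,318), with its flats facing the top and bottom of the image, over the collar, washer and lid. The pads are visible at (330,225) and (330,405). I'm measuring where the fingertips are in the tool frame.

```bash
python3 - <<'E'
from h import *
W=np.load("w1.npy"); p,r=pose(); Q=r.inv().apply(W.reshape(-1,3)-p).reshape(480,640,3)
m=(Q[...,2]<20)&(Q[...,2]>-60)&(abs(Q[...,1])<60)&(abs(Q[...,0])<30)
v,u=np.nonzero(m)
for s in (-1,1):
    k=Q[m];k=k[k[:,1]*s>0]; print(s,len(k),np.percentile(k[:,2],[50,90,97,99,100]).round(1),k[k[:,2]>np.percentile(k[:,2],95)].mean(0).round(1))
E
python3 to.py 490.6 -275.1 90 34.1
```

```text
-1 7710 [-51.  -19.3 -11.7  -8.5  -3.9] [  1.5 -31.4 -10.5]
1 7923 [-51.3 -19.5 -11.4  -7.9  -4.5] [  1.7  32.  -10.3]
pos [ 490.8 -271.1  175.1] [1.7993e+02 1.0000e-02 6.1380e+01] shift [-3.5  1.6 85.1] rot [ 0.07 -0.   27.28]
```

```bash
python3 -m jog '[[0,0,8,-1,0,20,60],[0,0,16,-2,1,40,55],[0,0,24,-3.5,1.6,60,50],[0,0,27.2,-3.5,1.6,80,45],[0,0,27.2,-3.5,1.6,85,42],[0,0,27.2,-3.5,1.6,85,42],[0,0,27.2,-3.5,1.6,85,42]]' 40;  python3 to.py 490.6 -275.1 60.5 34.1
```

```text
t: 4.25
tool_pos: [490.9, -275.8, 90.6]
eef_rot: [179.9, -0.0, 34.2]
wrist_force: [0.1, 0.2, 0.2]
grip_width: 42.1
gripper_force: 0.0
pos [ 490.9 -275.8   90.6] [ 1.7992e+02 -2.0000e-02  3.4240e+01] shift [ 0.1 -0.7 30.1] rot [ 0.08 -0.02  0.14]
```

```bash
python3 -m jog '[[0,0,0,0,-0.5,15,42],[0,0,0,0,-0.5,25,42],[0,0,0,0,-0.5,29.5,42],[0,0,0,0,-0.5,29.5,42],[0,0,0,0,-0.5,29.5,30],[0,0,0,0,-0.5,29.5,20],[0,0,0,0,-0.5,29.5,15],[0,0,0,0,-0.5,29.5,15]]' 40;  python3 to.py 490.6 -275.1 60.5 34.1
```

```text
t: 5.05
tool_pos: [490.5, -275.5, 60.6]
eef_rot: [179.9, -0.0, 34.1]
wrist_force: [-0.7, 1.0, 5.8]
grip_width: 22.5
gripper_force: 39.7
pos [ 490.5 -275.5   60.6] [ 1.7994e+02 -2.0000e-02  3.4130e+01] shift [ 0.3 -0.2  0.1] rot [ 0.06 -0.02  0.03]
```

```bash
python3 -m jog '[[0,0,0,0,0,-10,15],[0,0,0,0,0,-25,15],[0,0,0,0,0,-40,15],[0,0,0,0,0,-40,15]]'; python3 to.py 678 -118.5 60 34.1
```

```text
t: 5.45
tool_pos: [491.2, -276.0, 103.0]
eef_rot: [179.8, -0.1, 34.1]
wrist_force: [0.3, 0.1, -0.6]
grip_width: 22.6
gripper_force: 39.3
pos [ 491.2 -276.   103. ] [ 1.7977e+02 -7.0000e-02  3.4130e+01] shift [243.  -25.7  43.2] rot [ 0.23 -0.07  0.03]
```

```bash
python3 -m jog '[[0,0,0,20,-2,0,15],[0,0,0,60,-6,0,15],[0,0,0,105,-11,0,15],[0,0,0,150,-16,0,15],[0,0,0,195,-21,0,15],[0,0,0,230,-25,10,15],[0,0,0,243,-26,20,15],[0,0,0,243,-26,20,15]]'; python3 to.py 678 -118.5 9 34.1
python3 - <<'E'
from h import *
c,T=camT("wrist"); im,d=ctrl.snapshot("wrist"); W=cloud("wrist",d,T); cv2.imwrite("pics/w2.png",im)
for q in ["nut","dish"]:
    for f in ctrl.regions_of(q,"wrist")[:1]:
        m=f["region"]&(d>0); w=W[m]; print(q,f["score"],np.round(f["at"]),np.percentile(w[:,2],[2,50,98]).round(1),cv2.minEnclosingCircle(w[w[:,2]>22,:2].astype(np.float32)))
E
```

```text
t: 6.25
tool_pos: [676.8, -115.9, 77.8]
eef_rot: [-179.9, 0.1, 34.2]
wrist_force: [-0.9, 0.2, -1.0]
grip_width: 22.3
gripper_force: 39.3
pos [ 676.8 -115.9   77.8] [-1.7989e+02  1.0000e-01  3.4240e+01] shift [-0.4  2.9 68.8] rot [-0.11  0.1   0.14]
nut 0.59 [325. 320.] [ 8.7 88.5 90.4] ((677.3985595703125, -116.59431457519531), 14.108407020568848)
dish 0.94 [245. 324.] [ 6.2  7.9 29.7] ((677.215576171875, -120.12504577636719), 64.91874694824219)
```

View pics/w2.png

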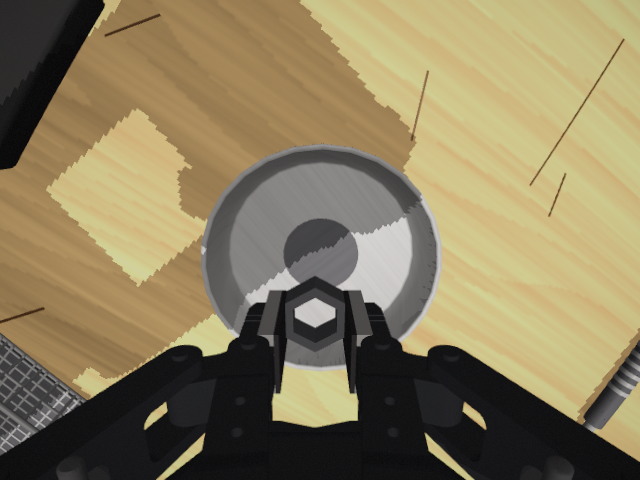

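The nut is level in the fingers at about (313,315), and the dish is at (258,320). I'm lowering it.

```bash
python3 -m jog '[[0,0,0,-1,3,15,15],[0,0,0,-1,3,35,15],[0,0,0,-1,3,52,15],[0,0,0,-1,3,62,15],[0,0,0,-1,3,66,15],[0,0,0,-1,3,67.5,15],[0,0,0,-1,3,68,15],[0,0,0,-1,3,68,15]]'; python3 to.py 677.2 -119.5 7.8 34.1
```

```text
t: 7.2
tool_pos: [677.9, -120.5, 12.5]
eef_rot: [180.0, -0.0, 34.1]
wrist_force: [-0.2, -0.9, -0.3]
grip_width: 22.6
gripper_force: 39.3
pos [ 677.9 -120.5   12.5] [ 1.7995e+02 -3.0000e-02  3.4130e+01] shift [-0.  -1.2  4.7] rot [ 0.05 -0.03  0.03]
```

```bash
python3 -m jog '[[0,0,0,0,-1,2,15],[0,0,0,0,-1,3,15],[0,0,0,0,-1,4,15],[0,0,0,0,-1,4,15]]'; python3 to.py 677.2 -119.5 7.8 34.1
```

```text
t: 7.6
tool_pos: [677.0, -119.6, 7.7]
eef_rot: [180.0, 0.0, 34.1]
wrist_force: [-0.2, 0.4, -0.2]
grip_width: 22.8
gripper_force: 39.3
pos [ 677.  -119.6    7.7] [1.800e+02 1.000e-02 3.414e+01] shift [ 0.2  0.1 -0.1] rot [0.   0.01 0.04]
```

```bash
python3 -m jog '[[0,0,0,0,0,0.7,15],[0,0,0,0,0,1,15],[0,0,0,0,0,1,15]]'; python3 -m jog '[[0,0,0,0,0,0,26],[0,0,0,0,0,0,32],[0,0,0,0,0,0,38],[0,0,0,0,0,-5,40],[0,0,0,0,0,-25,40],[0,0,0,0,0,-60,40],[0,0,0,0,0,-75,45],[0,0,0,0,0,-75,50]]'
python3 - <<'E'
from h import *
c,T=camT("wrist"); im,d=ctrl.snapshot("wrist"); W=cloud("wrist",d,T); cv2.imwrite("pics/w3.png",im)
for q in ["nut","dish"]:
    for f in ctrl.regions_of(q,"wrist")[:1]:
        m=f["region"]&(d>0); w=W[m]; print(q,f["score"],np.round(f["at"]),np.percentile(w[:,2],[2,50,98]).round(1),cv2.minEnclosingCircle(w[:,:2].astype(np.float32)))
E
python3 to.py 490.6 -275.1 130 61
```

```text
t: 7.9
tool_pos: [677.1, -119.6, 7.6]
eef_rot: [180.0, -0.0, 34.1]
wrist_force: [-4.9, 1.7, 8.0]
grip_width: 22.9
gripper_force: 40.3
t: 8.7
tool_pos: [678.2, -119.9, 84.8]
eef_rot: [179.8, -0.2, 34.1]
wrist_force: [0.3, 0.7, -0.5]
grip_width: 50.4
gripper_force: 0.0
nut 0.88 [260. 308.] [ 7.7 18.8 20.3] ((676.583984375, -121.137451171875), 15.394929885864258)
dish 0.94 [247. 312.] [ 6.   7.9 29.6] ((669.107666015625, -125.72445678710938), 74.68408203125)
pos [ 676.5 -119.5   80.7] [-1.7994e+02  5.0000e-02  3.4130e+01] shift [-241.3   24.5  -49.1] rot [ -0.07   0.04 -26.87]
```

```bash
python3 -m jog '[[0,0,0,-20,2,-10,55],[0,0,0,-60,6,-15,55],[0,0,0,-105,11,-20,55],[0,0,0,-150,16,-20,55],[0,0,0,-195,20,-20,55],[0,0,0,-230,23,-15,55],[0,0,0,-241.3,24.5,-15,55],[0,0,0,-241.3,24.5,-15,55]]'; python3 to.py 490.6 -275.1 45.5 34.1
```

```text
t: 9.65
tool_pos: [489.9, -276.0, 96.0]
eef_rot: [-179.9, 0.0, 34.0]
wrist_force: [0.3, -0.4, -0.7]
grip_width: 55.1
gripper_force: 0.0
pos [ 489.9 -276.    96. ] [-1.7993e+02  3.0000e-02  3.4010e+01] shift [ 1.1 -0.2 50.5] rot [-0.07  0.03 -0.09]
```

```bash
python3 -m jog '[[0,0,0,0.5,-0.2,15,50],[0,0,0,0.5,-0.2,35,50],[0,0,0,0.5,-0.2,46,50],[0,0,0,0.5,-0.2,50,50],[0,0,0,0.5,-0.2,50,50],[0,0,0,0.5,-0.2,50,50]]';python3 to.py 490.6 -275.1 45.5 34.1; python3 -m jog '[[0,0,0,0,0,0,40],[0,0,0,0,0,0,32],[0,0,0,0,0,0,28],[0,0,0,0,0,0,28]]' 50;  python3 to.py 490.6 -275.1 45.5 34.1
```

```text
t: 10.25
tool_pos: [491.8, -274.8, 47.3]
eef_rot: [180.0, -0.0, 34.2]
wrist_force: [-0.6, -0.3, 1.5]
grip_width: 49.5
gripper_force: 0.0
pos [ 491.8 -274.8   47.3] [ 1.7996e+02 -1.0000e-02  3.4150e+01] shift [-1.1 -0.4  1.8] rot [ 0.04 -0.01  0.05]
t: 10.65
tool_pos: [491.7, -275.1, 48.0]
eef_rot: [179.9, -0.0, 34.1]
wrist_force: [-1.3, 1.5, 7.3]
grip_width: 34.3
gripper_force: 48.9
pos [ 491.7 -275.1   48. ] [ 1.7992e+02 -3.0000e-02  3.4130e+01] shift [-1.  -0.6  2.5] rot [ 0.08 -0.03  0.03]
```

```bash
python3 -m jog '[[0,0,0,0,0,-10,28],[0,0,0,0,0,-25,28],[0,0,0,0,0,-45,28],[0,0,0,0,0,-60,28],[0,0,0,0,0,-60,28]]'; python3 to.py 444.5 17 85 34.1
```

```text
t: 11.15
tool_pos: [492.3, -275.5, 109.8]
eef_rot: [179.8, -0.1, 34.1]
wrist_force: [0.5, 0.0, -1.1]
grip_width: 33.7
gripper_force: 49.8
pos [ 492.3 -275.5  109.8] [ 1.7977e+02 -7.0000e-02  3.4130e+01] shift [ 124.6 -269.    23.8] rot [ 0.23 -0.07  0.03]
```

```bash
python3 -m jog '[[0,0,0,10,-20,0,28],[0,0,0,30,-64,0,28],[0,0,0,50,-108,0,28],[0,0,0,70,-151,0,28],[0,0,0,90,-194,0,28],[0,0,0,110,-237,0,28],[0,0,0,124.6,-269,5,28],[0,0,0,124.6,-269,10,28]]'; python3 -m jog '[[0,0,0,0,0,0,28],[0,0,0,0,0,0,28]]'
python3 - <<'E'
from h import *
c,T=camT("wrist"); im,d=ctrl.snapshot("wrist"); W=cloud("wrist",d,T); cv2.imwrite("pics/w4.png",im)
for q in ["collar","basket"]:
    for f in ctrl.regions_of(q,"wrist")[:1]:
        m=f["region"]&(d>0); w=W[m]; print(q,f["score"],np.round(f["at"]),np.percentile(w[:,2],[2,50,98]).round(1),cv2.minAreaRect(w[w[:,2]>37,:2].astype(np.float32)))
E
python3 to.py 444.5 17 12 34.1
```

```text
t: 11.95
tool_pos: [442.5, 21.1, 96.5]
eef_rot: [-180.0, -0.0, 34.3]
wrist_force: [0.0, -0.3, -1.3]
grip_width: 34.0
gripper_force: 49.9
t: 12.15
tool_pos: [443.6, 17.2, 96.7]
eef_rot: [-180.0, 0.0, 34.1]
wrist_force: [0.7, -0.6, -0.8]
grip_width: 33.9
gripper_force: 49.9
collar 0.83 [330. 314.] [ 96.3 108.5 109.9] ((442.7204895019531, 16.061710357666016), (37.00068283081055, 34.18682098388672), 33.427207946777344)
basket 0.66 [230. 317.] [ 5.   6.7 44.7] ((443.81121826171875, 16.314517974853516), (120.64169311523438, 120.01386260986328), 78.9128646850586)
pos [443.7  16.9  96.9] [1.7999e+02 1.0000e-02 3.4050e+01] shift [ 0.7  0.3 84.9] rot [ 0.01  0.01 -0.05]
```

View pics/w4.png

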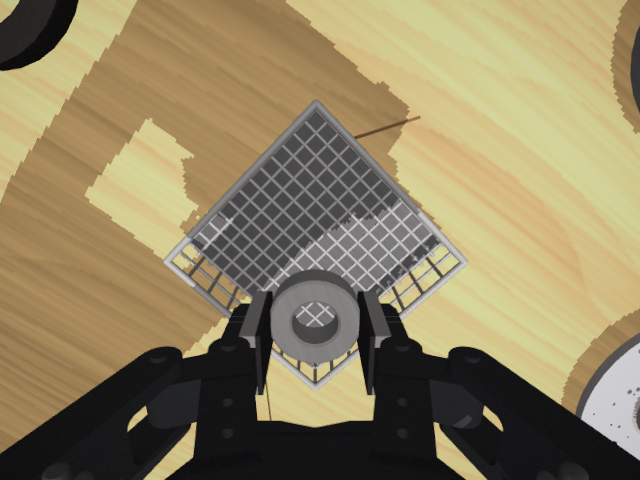

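The collar is held level at about (318,315), and the basket is at (240,317). I'm lowering it.

```bash
python3 -m jog '[[0,0,0,1,0,15,28],[0,0,0,1,0,40,28],[0,0,0,1,0,65,28],[0,0,0,1,0,78,28],[0,0,0,1,0,84,28],[0,0,0,1,0,86,28],[0,0,0,1,0,86,28],[0,0,0,1,0,86,28]]'; python3 to.py 444 16.5 8.2 34.1
```

```text
t: 13.1
tool_pos: [444.8, 18.1, 11.5]
eef_rot: [180.0, -0.0, 34.1]
wrist_force: [-0.4, 0.5, 0.6]
grip_width: 34.5
gripper_force: 49.9
pos [444.8  18.1  11.5] [ 1.7995e+02 -4.0000e-02  3.4120e+01] shift [-1.6  0.9  3.3] rot [ 0.05 -0.04  0.02]
```

```bash
python3 -m jog '[[0,0,0,-1,0.5,1,28],[0,0,0,-1,0.5,2,28],[0,0,0,-1,0.5,2.6,28],[0,0,0,-1,0.5,2.6,28]]'; python3 to.py 444 16.5 8.2 34.1
```

```text
t: 13.5
tool_pos: [444.0, 17.2, 8.9]
eef_rot: [180.0, -0.0, 34.1]
wrist_force: [-5.3, -1.2, 13.5]
grip_width: 33.8
gripper_force: 51.2
pos [444.   17.2   8.9] [ 1.7997e+02 -1.0000e-02  3.4140e+01] shift [-0.4  0.6  0.7] rot [ 0.03 -0.01  0.04]
```

Contact made; I'm releasing it.

```bash
python3 -m jog '[[0,0,0,0,0,-0.5,34],[0,0,0,0,0,-0.5,40],[0,0,0,0,0,-0.5,48],[0,0,0,0,0,-5,50],[0,0,0,0,0,-25,50],[0,0,0,0,0,-60,50],[0,0,0,0,0,-90,55],[0,0,0,0,0,-90,60]]'
python3 - <<'E'
from h import *
c,T=camT("wrist"); im,d=ctrl.snapshot("wrist"); W=cloud("wrist",d,T)
for q in ["collar","basket"]:
    for f in ctrl.regions_of(q,"wrist")[:1]:
        m=f["region"]&(d>0); w=W[m]; print(q,f["score"],np.round(f["at"]),np.percentile(w[:,2],[2,50,98]).round(1),cv2.minAreaRect(w[w[:,2]>17,:2].astype(np.float32)))
E
python3 to.py 490.6 -275.1 98 34.1
```

```text
t: 14.3
tool_pos: [445.6, 17.1, 102.1]
eef_rot: [179.8, -0.2, 34.1]
wrist_force: [0.7, 0.4, 0.3]
grip_width: 60.2
gripper_force: 0.0
collar 0.63 [258. 312.] [ 9.2 20.9 22.5] ((443.4175720214844, 16.361473083496094), (36.064334869384766, 35.14750289916992), 49.10165023803711)
basket 0.84 [245. 314.] [ 4.   6.7 44.7] ((443.70831298828125, 16.460514068603516), (120.4294662475586, 120.59403228759766), 78.94902038574219)
pos [443.5  17.4  97.8] [-1.7999e+02  2.0000e-02  3.4130e+01] shift [-1.252e+02  2.685e+02 -1.000e-01] rot [-0.01  0.02  0.03]
```

```bash
python3 -m jog '[[0,0,0,-10,20,-5,64],[0,0,0,-30,64,-5,64],[0,0,0,-50,107,-5,64],[0,0,0,-70,150,-5,64],[0,0,0,-90,193,-5,64],[0,0,0,-110,236,-5,64],[0,0,0,-125.2,268.5,-5,64],[0,0,0,-125.2,268.5,0,64]]'; python3 -m jog '[[0,0,0,0,0,0,64],[0,0,0,0,0,0,64]]'
python3 - <<'E'
from h import *
c,T=camT("wrist"); im,d=ctrl.snapshot("wrist"); W=cloud("wrist",d,T)
for q in ["washer","lid"]:
    for f in ctrl.regions_of(q,"wrist")[:1]:
        m=f["region"]&(d>0); w=W[m]; P=w[w[:,2]>(40 if q=="washer" else 15),:2].astype(np.float32);print(q,f["score"],np.round(f["at"]),np.percentile(w[:,2],[2,50,98]).round(1),cv2.minAreaRect(P),cv2.minEnclosingCircle(P))
E
python3 to.py 490.6 -275.1 36 34.1
```

```text
t: 15.25
tool_pos: [490.6, -278.9, 96.8]
eef_rot: [-180.0, 0.1, 33.9]
wrist_force: [0.2, 1.5, -0.6]
grip_width: 63.7
gripper_force: 0.0
t: 15.45
tool_pos: [490.4, -274.1, 97.4]
eef_rot: [-179.9, 0.0, 34.2]
wrist_force: [-1.0, 0.1, -0.2]
grip_width: 63.7
gripper_force: 0.0
washer 0.89 [247. 311.] [43.1 46.1 47.4] ((490.9242248535156, -275.2908630371094), (49.37997055053711, 49.13750076293945), 44.977134704589844) ((490.372314453125, -275.19317626953125), 25.42909812927246)
lid 0.78 [214. 313.] [19.  20.5 39.1] ((490.3919372558594, -274.6072998046875), (147.6680145263672, 150.13536071777344), 86.9998550415039) ((490.15216064453125, -275.95062255859375), 75.50543212890625)
pos [ 490.9 -274.2   98.4] [179.99   0.    34.2 ] shift [-0.8  0.5 62.4] rot [0.01 0.   0.1 ]
```

```bash
python3 -m jog '[[0,0,0,-0.5,0.5,15,64],[0,0,0,-0.5,0.5,35,64],[0,0,0,-0.5,0.5,50,64],[0,0,0,-0.5,0.5,58,62],[0,0,0,-0.5,0.5,60,60],[0,0,0,-0.5,0.5,61,60],[0,0,0,-0.5,0.5,61,60],[0,0,0,-0.5,0.5,61,60]]';python3 to.py 490.6 -275.1 36 34.1
```

```text
t: 16.4
tool_pos: [490.9, -276.0, 37.8]
eef_rot: [179.9, -0.0, 34.1]
wrist_force: [0.5, -0.5, 0.3]
grip_width: 60.3
gripper_force: 0.0
pos [ 490.9 -276.    37.8] [ 1.7994e+02 -1.0000e-02  3.4130e+01] shift [ 0.2 -1.   1.8] rot [ 0.06 -0.01  0.03]
```

```bash
python3 -m jog '[[0,0,0,0.2,-0.5,1,60],[0,0,0,0.2,-0.5,2,58],[0,0,0,0.2,-0.5,2,54],[0,0,0,0.2,-0.5,2,50],[0,0,0,0.2,-0.5,2,46],[0,0,0,0.2,-0.5,2,42],[0,0,0,0.2,-0.5,2,42]]' 50;python3 to.py 490.6 -275.1 36 34.1
```

```text
t: 17.1
tool_pos: [490.6, -275.4, 35.9]
eef_rot: [180.0, 0.0, 34.1]
wrist_force: [-3.2, 2.6, 8.3]
grip_width: 47.2
gripper_force: 50.1
pos [ 490.6 -275.4   35.9] [179.98   0.    34.14] shift [ 0.1 -0.2 -0.1] rot [0.02 0.   0.04]
```

```bash
python3 -m jog '[[0,0,0,0,0,-6,42],[0,0,0,0,0,-15,42],[0,0,0,0,0,-30,42],[0,0,0,0,0,-50,42],[0,0,0,0,0,-70,42],[0,0,0,0,0,-70,42],[0,0,0,0,0,-70,42]]' 
python3 - <<'E'
from h import *
c,T=camT("wrist"); im,d=ctrl.snapshot("wrist"); W=cloud("wrist",d,T); cv2.imwrite("pics/w5.png",im)
for q in ["washer","lid"]:
    for f in ctrl.regions_of(q,"wrist")[:1]:
        m=f["region"]&(d>0); w=W[m]; print(q,f["score"],np.round(f["at"]),np.percentile(w[:,2],[2,50,98]).round(1))
        if q=="washer":
            k=w[abs(w[:,2]-np.median(w[:,2]))<5]; print(np.linalg.lstsq(np.c_[k[:,:2]-k[:,:2].mean(0),np.ones(len(k))],k[:,2],rcond=None)[0])
E
python3 to.py 677.5 109 100 34.1
```

```text
t: 17.8
tool_pos: [490.7, -275.4, 105.9]
eef_rot: [179.9, -0.0, 34.1]
wrist_force: [-0.4, 0.1, -1.6]
grip_width: 47.0
gripper_force: 51.5
washer 0.83 [295. 318.] [111.1 116.1 117.3]
[-8.11212532e-03 -6.10953734e-03  1.15956909e+02]
lid 0.87 [213. 315.] [19.  20.6 39.8]
pos [ 490.2 -275.1  104.5] [-1.7994e+02  3.0000e-02  3.4130e+01] shift [ 370.5 -212.9    4.6] rot [-0.06  0.03  0.03]
```

View pics/w5.png

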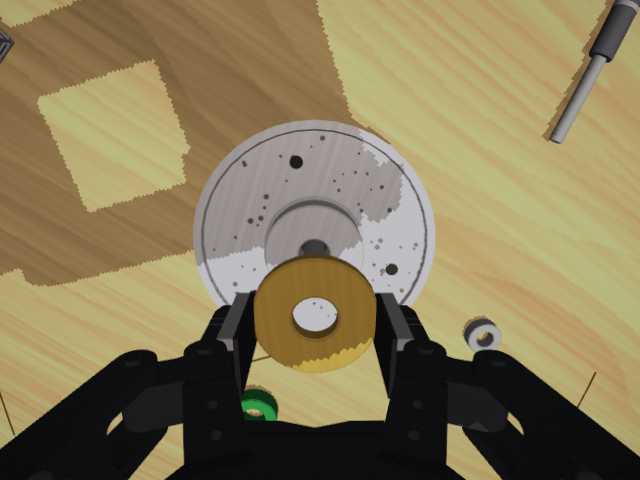

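The washer is held level at about (313,315), and the lid is still on its foot. I'm carrying the washer to the flat.

```bash
python3 -m jog '[[0,0,0,20,-12,0,42],[0,0,0,55,-32,0,42],[0,0,0,90,-52,0,42],[0,0,0,125,-72,0,42],[0,0,0,160,-92,0,42],[0,0,0,195,-112,0,42],[0,0,0,230,-132,0,42],[0,0,0,265,-152,0,42]]'; python3 -m jog '[[0,0,0,35,-20,0,42],[0,0,0,65,-37,0,42],[0,0,0,90,-52,0,42],[0,0,0,105,-61,0,42],[0,0,0,105.5,-61,0,42],[0,0,0,105.5,-61,0,42]]' 
python3 - <<'E'
from h import *
c,T=camT("wrist"); im,d=ctrl.snapshot("wrist"); W=cloud("wrist",d,T); cv2.imwrite("pics/w6.png",im)
for q in ["washer","flat"]:
    for f in ctrl.regions_of(q,"wrist")[:1]:
        m=f["region"]&(d>0); w=W[m]; print(q,f["score"],np.round(f["at"]),np.percentile(w[:,2],[2,50,98]).round(1),cv2.minAreaRect(w[w[:,2]>20,:2].astype(np.float32)))
E
python3 to.py 677.5 109 24 34.1
```

```text
t: 18.75
tool_pos: [624.8, 0.9, 104.4]
eef_rot: [-180.0, 0.1, 34.1]
wrist_force: [1.4, -1.1, -0.7]
grip_width: 47.3
gripper_force: 51.5
t: 19.35
tool_pos: [677.4, 108.4, 104.6]
eef_rot: [-180.0, 0.1, 34.1]
wrist_force: [-1.3, -0.3, -0.8]
grip_width: 47.0
gripper_force: 51.5
washer 0.93 [296. 308.] [109.8 114.7 115.9] ((664.738525390625, 106.8291015625), (76.1746597290039, 50.4569091796875), 3.584510564804077)
flat 0.61 [225. 315.] [24.1 26.2 27.6] ((677.621826171875, 108.37313842773438), (109.76905822753906, 109.0788345336914), 85.5083999633789)
pos [677.5 107.7 105.2] [1.7999e+02 2.0000e-02 3.4070e+01] shift [ 0.7 -1.1 81.2] rot [ 0.01  0.02 -0.03]
```

```bash
python3 -m jog '[[0,0,0,0,0,15,42],[0,0,0,0,0,35,42],[0,0,0,0,0,55,42],[0,0,0,0,0,70,42],[0,0,0,0,0,77,42],[0,0,0,0,0,79,42],[0,0,0,0,0,79,42],[0,0,0,0,0,79,42]]'; python3 to.py 677.6 108.4 23 34.1
```

```text
t: 20.3
tool_pos: [678.2, 108.9, 27.1]
eef_rot: [180.0, -0.1, 34.1]
wrist_force: [-0.3, -0.3, -0.3]
grip_width: 47.2
gripper_force: 51.5
pos [678.2 108.9  27.1] [ 1.7996e+02 -6.0000e-02  3.4130e+01] shift [-0.7  0.1  4.1] rot [ 0.04 -0.06  0.03]
```

```bash
python3 -m jog '[[0,0,0,0,0,2,42],[0,0,0,0,0,3,42],[0,0,0,0,0,3.5,42],[0,0,0,0,0,3.5,42]]'; python3 to.py 677.6 108.4 23 34.1
```

```text
t: 20.7
tool_pos: [677.8, 108.9, 23.0]
eef_rot: [180.0, -0.0, 34.1]
wrist_force: [-0.9, 0.4, 2.5]
grip_width: 47.1
gripper_force: 51.8
pos [677.8 108.9  23. ] [ 1.7999e+02 -1.0000e-02  3.4140e+01] shift [-0.4  0.3 -0. ] rot [ 0.01 -0.01  0.04]
```

```bash
python3 -m jog '[[0,0,0,0,0,0,50],[0,0,0,0,0,0,56],[0,0,0,0,0,0,62],[0,0,0,0,0,-5,64],[0,0,0,0,0,-25,66],[0,0,0,0,0,-55,70],[0,0,0,0,0,-80,74],[0,0,0,0,0,-80,74]]'
python3 - <<'E'
from h import *
c,T=camT("wrist"); im,d=ctrl.snapshot("wrist"); W=cloud("wrist",d,T)
for q in ["washer","flat"]:
    for f in ctrl.regions_of(q,"wrist")[:1]:
        m=f["region"]&(d>0); w=W[m]; print(q,f["score"],np.round(f["at"]),np.percentile(w[:,2],[2,50,98]).round(1),cv2.minAreaRect(w[w[:,2]>(28 if q=="washer" else 20),:2].astype(np.float32)))
E
python3 to.py 490.4 -275.1 100 34.1
```

```text
t: 21.5
tool_pos: [679.3, 109.0, 107.2]
eef_rot: [179.8, -0.3, 34.1]
wrist_force: [-0.1, -0.1, 0.6]
grip_width: 74.3
gripper_force: 0.0
washer 0.86 [238. 319.] [29.2 33.1 34.4] ((678.6790771484375, 108.43779754638672), (48.865318298339844, 48.63636016845703), 31.793079376220703)
flat 0.59 [242. 315.] [24.6 26.2 27.5] ((677.3269653320312, 108.39099884033203), (109.61485290527344, 109.60179138183594), 85.54951477050781)
pos [677.5 108.8 102.4] [-1.7999e+02  2.0000e-02  3.4130e+01] shift [-370.3  212.8    2.5] rot [-0.01  0.02  0.03]
```

```bash
python3 -m jog '[[0,0,0,-25,14,0,74],[0,0,0,-65,37,0,74],[0,0,0,-105,60,0,74],[0,0,0,-145,83,0,74],[0,0,0,-185,106,0,74],[0,0,0,-225,129,0,74],[0,0,0,-265,152,0,74],[0,0,0,-300,172,0,74]]'; python3 -m jog '[[0,0,0,-35,20,0,74],[0,0,0,-55,32,0,74],[0,0,0,-68,39.5,0,74],[0,0,0,-70.3,40.8,0,74],[0,0,0,-70.3,40.8,0,74]]';python3 to.py 490.4 -275.1 16.5 34.1
```

```text
t: 22.45
tool_pos: [524.3, -203.3, 101.8]
eef_rot: [-179.9, 0.1, 34.1]
wrist_force: [0.6, -1.0, 0.1]
grip_width: 73.9
gripper_force: 0.0
t: 22.95
tool_pos: [490.7, -274.6, 102.3]
eef_rot: [-180.0, 0.0, 34.1]
wrist_force: [-0.3, 0.9, 0.4]
grip_width: 74.1
gripper_force: 0.0
pos [ 490.7 -274.6  102.3] [-1.7995e+02  1.0000e-02  3.4120e+01] shift [-0.5  0.3 85.8] rot [-0.05  0.01  0.02]
```

```bash
python3 -m jog '[[0,0,0,-0.5,0.3,15,74],[0,0,0,-0.5,0.3,38,74],[0,0,0,-0.5,0.3,60,74],[0,0,0,-0.5,0.3,76,74],[0,0,0,-0.5,0.3,82,74],[0,0,0,-0.5,0.3,84,74],[0,0,0,-0.5,0.3,84,74],[0,0,0,-0.5,0.3,84,74]]';python3 to.py 490.4 -275.1 16.5 34.1; python3 -m jog '[[0,0,0,0,0,0,68],[0,0,0,0,0,0,62],[0,0,0,0,0,0,56],[0,0,0,0,0,0,50],[0,0,0,0,0,0,50]]' 70; python3 to.py 490.4 -275.1 16.5 34.1
```

```text
t: 23.75
tool_pos: [490.8, -275.6, 19.4]
eef_rot: [179.9, -0.0, 34.1]
wrist_force: [0.1, -0.2, -0.3]
grip_width: 74.0
gripper_force: 0.0
pos [ 490.8 -275.6   19.4] [ 1.7994e+02 -2.0000e-02  3.4150e+01] shift [-0.  -0.7  2.9] rot [ 0.06 -0.02  0.05]
t: 24.25
tool_pos: [490.5, -275.7, 19.9]
eef_rot: [180.0, -0.0, 34.1]
wrist_force: [-6.2, 4.1, 17.5]
grip_width: 55.9
gripper_force: 70.7
pos [ 490.5 -275.7   19.9] [ 1.7996e+02 -1.0000e-02  3.4130e+01] shift [ 0.2 -0.6  3.4] rot [ 0.04 -0.01  0.03]
```

```bash
python3 -m jog '[[0,0,0,0,0,-6,50],[0,0,0,0,0,-15,50],[0,0,0,0,0,-30,50],[0,0,0,0,0,-50,50],[0,0,0,0,0,-70,50],[0,0,0,0,0,-80,50],[0,0,0,0,0,-80,50]]' 
python3 - <<'E'
from h import *
c,T=camT("wrist"); im,d=ctrl.snapshot("wrist"); W=cloud("wrist",d,T); cv2.imwrite("pics/w7.png",im)
f=ctrl.regions_of("lid","wrist")[0]
m=f["region"]&(d>0); w=W[m]; k=w[abs(w[:,2]-np.median(w[:,2]))<4];print(np.percentile(w[:,2],[2,50,98]).round(1)); print(np.linalg.lstsq(np.c_[k[:,:2]-k[:,:2].mean(0),np.ones(len(k))],k[:,2],rcond=None)[0],cv2.minAreaRect(w[:,:2].astype(np.float32)))
E
python3 to.py 474 262 100 34.1
```

```text
t: 24.95
tool_pos: [491.0, -276.0, 100.6]
eef_rot: [179.8, -0.0, 34.1]
wrist_force: [0.2, -0.0, -4.1]
grip_width: 55.6
gripper_force: 75.0
pos [ 490.2 -275.4   98.3] [-1.7998e+02  1.0000e-02  3.4130e+01] shift [ 288.2 -453.9   -1.6] rot [-0.02  0.01  0.03]Traceback (most recent call last):
  File "<stdin>", line 3, in <module>
IndexError: list index out of range
```

View pics/w7.png

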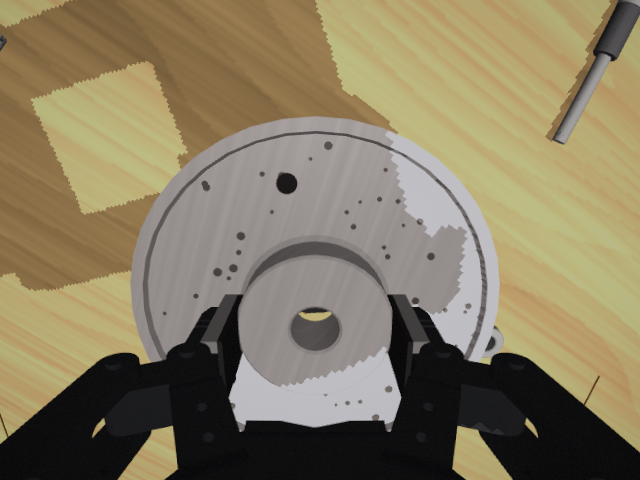

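The lid is held at (328,315), level and clear of the post. I'm carrying it to the ring.

```bash
python3 -m jog '[[0,0,0,8,-13,0,50],[0,0,0,24,-38,0,50],[0,0,0,43,-68,0,50],[0,0,0,62,-98,0,50],[0,0,0,81,-128,0,50],[0,0,0,100,-158,0,50],[0,0,0,119,-188,0,50],[0,0,0,138,-217,0,50]]';  python3 -m jog '[[0,0,0,19,-30,0,50],[0,0,0,38,-60,0,50],[0,0,0,57,-90,0,50],[0,0,0,76,-120,0,50],[0,0,0,95,-150,0,50],[0,0,0,114,-180,0,50],[0,0,0,132,-208,0,50],[0,0,0,144,-227,0,50]]'; python3 -m jog '[[0,0,0,6,-9.5,0,50],[0,0,0,6,-9.5,0,50],[0,0,0,6,-9.5,0,50]]'
python3 - <<'E'
from h import *
c,T=camT("wrist"); im,d=ctrl.snapshot("wrist"); W=cloud("wrist",d,T); cv2.imwrite("pics/w8.png",im)
X=W.reshape(-1,3)
m=(X[:,2]>14)&(X[:,2]<24)&(d.ravel()>0); P=X[m,:2].astype(np.float32); print(m.sum(),cv2.minAreaRect(P),cv2.minEnclosingCircle(P))
for q in ["lid","lid_ring"]:
    for f in ctrl.regions_of(q,"wrist")[:1]:
        w=W[f["region"]&(d>0)]; P=w[:,:2].astype(np.float32); print(q,f["score"],np.round(f["at"]),np.percentile(w[:,2],[2,50,98]).round(1),cv2.minEnclosingCircle(P))
E
python3 to.py 474 262 100 34.1
```

```text
t: 25.85
tool_pos: [481.8, -16.5, 97.9]
eef_rot: [-179.9, 0.1, 34.1]
wrist_force: [0.3, 0.6, -3.3]
grip_width: 55.6
gripper_force: 75.1
t: 26.65
tool_pos: [473.3, 252.4, 97.7]
eef_rot: [-180.0, 0.1, 34.2]
wrist_force: [0.6, -1.2, -4.7]
grip_width: 55.5
gripper_force: 75.2
t: 26.95
tool_pos: [473.9, 260.9, 98.1]
eef_rot: [180.0, 0.1, 34.1]
wrist_force: [0.4, -0.3, -3.9]
grip_width: 55.7
gripper_force: 75.2
1895 ((508.7699890136719, 88.00530242919922), (247.06210327148438, 247.88975524902344), 70.96159362792969) ((518.7039794921875, 116.07879638671875), 155.22312927246094)
lid 0.73 [257. 316.] [ 97.1  98.8 118. ] ((431.66986083984375, 231.61407470703125), 128.8987274169922)
lid_ring 0.63 [314. 315.] [20.  21.2 22.4] ((437.9167175292969, 236.54519653320312), 9.616663932800293)
pos [474.3 260.6  98.6] [1.7999e+02 2.0000e-02 3.4080e+01] shift [ 0.5 -1.4 -1.4] rot [ 0.01  0.02 -0.02]
```

View pics/w8.png

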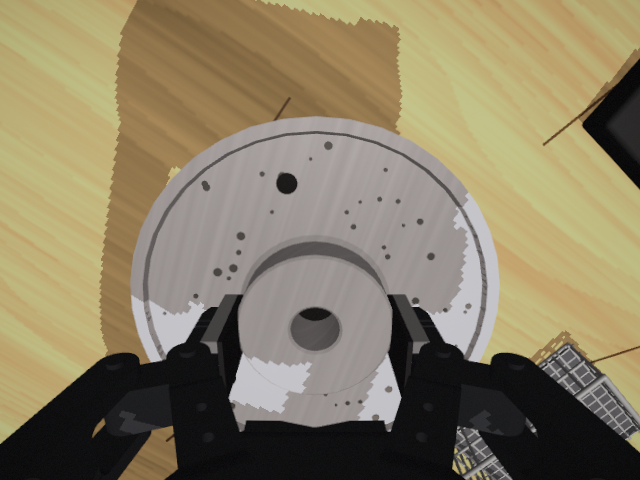

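The lid covers the ring at (300,315). I'm lowering it at the calculated ring centre.

```bash
python3 -m jog '[[0,0,0,0,-1,12,50],[0,0,0,0,-1,30,50],[0,0,0,0,-1,48,50],[0,0,0,0,-1,60,50],[0,0,0,0,-1,66,50],[0,0,0,0,-1,69,50],[0,0,0,0,-1,69,50],[0,0,0,0,-1,69,50]]'; python3 to.py 473.5 262 25.7 34.1
```

```text
t: 27.9
tool_pos: [474.1, 262.4, 30.3]
eef_rot: [180.0, -0.0, 34.1]
wrist_force: [-0.3, 0.3, -3.6]
grip_width: 56.1
gripper_force: 75.2
pos [474.1 262.4  30.3] [ 1.7999e+02 -4.0000e-02  3.4130e+01] shift [-0.7 -0.   4.6] rot [ 0.01 -0.04  0.03]
```

```bash
python3 -m jog '[[0,0,0,-0.5,0,2,50],[0,0,0,-0.5,0,3,50],[0,0,0,-0.5,0,3.7,50],[0,0,0,-0.5,0,3.7,50]]'; python3 to.py 473.5 262 25.7 34.1
```

```text
t: 28.3
tool_pos: [473.4, 262.0, 26.1]
eef_rot: [180.0, -0.0, 34.1]
wrist_force: [0.4, 0.2, -2.5]
grip_width: 56.1
gripper_force: 75.4
pos [473.4 262.   26.1] [179.99  -0.    34.13] shift [0.1 0.1 0.4] rot [ 0.01 -0.    0.03]
```

```bash
python3 -m jog '[[0,0,0,0,0,0.4,50],[0,0,0,0,0,0.6,50],[0,0,0,0,0,0.6,50]]'; python3 -m jog '[[0,0,0,0,0,0,58],[0,0,0,0,0,0,64],[0,0,0,0,0,0,70],[0,0,0,0,0,0,74],[0,0,0,0,0,-10,74],[0,0,0,0,0,-35,74],[0,0,0,0,0,-70,74],[0,0,0,0,0,-100,74]]'; python3 -m jog '[[0,0,0,-30,0,-20,74],[0,0,0,-70,0,-40,74],[0,0,0,-110,0,-40,74],[0,0,0,-110,0,-40,74]]'
python3 - <<'E'
from h import *
for n in ["wrist","top"]:
  c,T=camT(n); im,d=ctrl.snapshot(n); W=cloud(n,d,T); cv2.imwrite(f"pics/end_{n}.png",im)
  for q in ["lid","lid_ring"]+(["nut","collar","washer","dish","basket","flat"] if n=="top" else []):
    for f in ctrl.regions_of(q,n)[:1]:
        w=W[f["region"]&(d>0)]; P=w[:,:2].astype(np.float32); print(n,q,round(f["score"],2),np.round(f["at"]),np.percentile(w[:,2],[2,50,98]).round(1),cv2.minEnclosingCircle(P),cv2.minAreaRect(P)[0])
E
```

```text
t: 28.6
tool_pos: [473.4, 262.0, 26.0]
eef_rot: [180.0, -0.0, 34.1]
wrist_force: [-5.6, -2.3, 8.6]
grip_width: 55.7
gripper_force: 76.5
t: 29.4
tool_pos: [473.4, 262.0, 127.7]
eef_rot: [180.0, -0.0, 34.1]
wrist_force: [1.0, 0.6, 0.4]
grip_width: 73.9
gripper_force: 0.0
t: 29.8
tool_pos: [379.7, 198.8, 166.9]
eef_rot: [180.0, -0.1, 34.1]
wrist_force: [1.5, 0.7, -0.5]
grip_width: 73.9
gripper_force: 0.0
wrist lid 0.85 [ 73. 318.] [24.8 26.7 46.1] ((475.60980224609375, 264.11212158203125), 82.41041564941406) (457.714599609375, 256.44158935546875)
top lid 0.92 [248. 203.] [ 5.1 26.2 47.9] ((470.05181884765625, 230.37176513671875), 117.9502944946289) (472.4836730957031, 228.38795471191406)
top lid_ring 0.39 [246. 200.] [21.7 26.2 46.1] ((485.2113952636719, 264.8222961425781), 80.37776947021484) (496.650634765625, 255.90570068359375)
top collar 0.69 [307. 461.] [-1.  12.9 17.1] ((350.3680725097656, -314.42340087890625), 20.258319854736328) (350.3611145019531, -312.2117919921875)
top washer 0.69 [160. 260.] [24.2 31.8 35.3] ((678.256103515625, 110.66264343261719), 26.315675735473633) (678.3909301757812, 110.4382095336914)
top dish 0.57 [162. 368.] [ 2.6  7.2 29.1] ((682.4223022460938, -115.14786529541016), 68.85211181640625) (678.5462036132812, -117.39903259277344)
top basket 0.77 [271. 307.] [ 0.8  5.6 44.3] ((447.1827697753906, 17.0633544921875), 86.24408721923828) (447.49090576171875, 18.849529266357422)
top flat 0.71 [168. 268.] [-0.  24.9 29.5] ((681.8491821289062, 112.82074737548828), 82.20743560791016) (682.6206665039062, 112.09638977050781)
```

View pics/end_wrist.png

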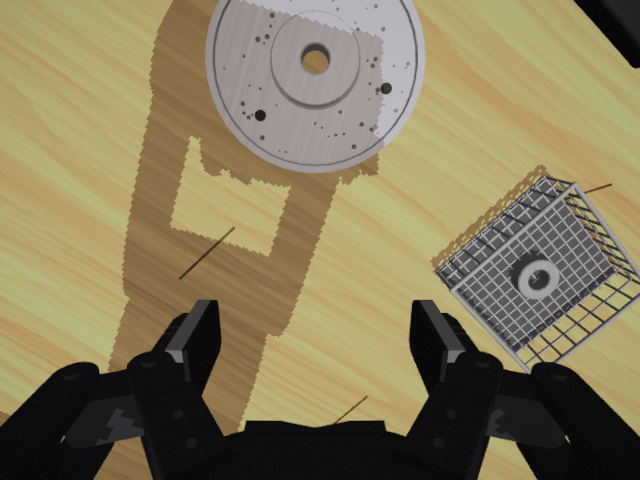

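View pics/end_top.png

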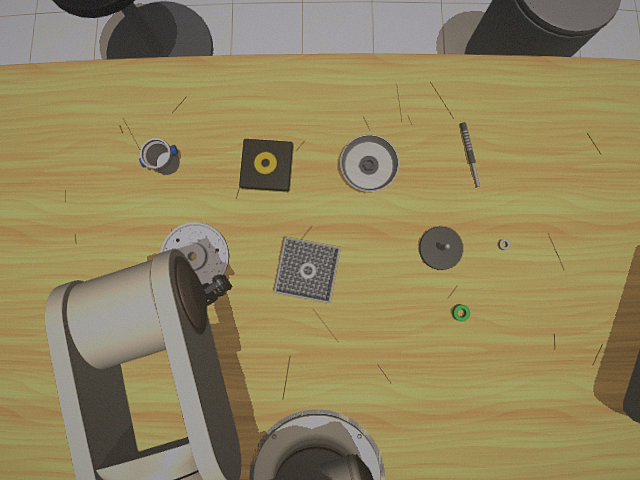

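The wrist view shows the lid level on the ring at (85,315) and the collar centred in the basket at (280,538). The top view shows the nut in the dish at (163,368) and the washer on the flat at (163,265), with the punch and bucket where they were. I'm handing in.

```bash
python3 -c "
from station import ctrl; print(ctrl.job_done())"
```

```text
the job is handed in; nothing more can be done
None
```

I took the hub apart in order, set the nut, collar, washer and lid on their places and handed the job in at about 31 s; the hand-in returned no verdict. The final pictures show each part lying level and about centred; the ring under the lid was hidden, so its centre comes from the first pictures.

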